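# Unsnap the engine's air-cleaner cover

### The arm

A 6-joint arm with a two-finger parallel gripper is mounted at the origin on the work surface. World frame = base frame: x ahead of the robot, y to its left, z up, the work surface at z = 0. Lengths are in m, angles in rad, forces in N, time in s.
With the tool pointing down it reaches from about 0.35 to 0.775 m from the base axis. Payload 7.3 kg.
Tool frame: the origin (TCP) lies between the finger pads; the fingertips stand robot.tcp_to_tips ahead of it and the grasp point (between the pads) lies 2 mm behind it (robot.tcp_to_tips is the distance from the TCP to the fingertips, in m); y points along the fingers, x is the direction in which the jaws open and shut, and the axes are right-handed (so a half turn about y gives the same grasp; the last joint's range is limited). The gripper opens to 92 mm and grips with 3 to 60 N. Pads are 19 mm wide; open, the fingers measure 130 mm over their backs; the gripper's body (75 mm by 190 mm) begins 47 mm behind the grasp point.
Start: joints at [-1.45, 0.342, 1.524, -0, 1.275, -0.146], TCP at [0.138, -0.506, 0.244] pointing down, gripper open.
Joint ranges: [-2.53, 2.53], [-0.77, 2.02], [0.04, 2.7], [-1, 4.14], [0.28, 2.66], [-3.11, 3.11]. Speed limits (rad/s): [2.57, 2.57, 3.14, 3.14, 3.14, 3.14].

### API

Orientations are given as [roll, pitch, yaw] about the fixed x, y, z axes, in that order (R = Rz(yaw) Ry(pitch) Rx(roll)).
In Python, from cell import status, read_camera, get_calibration, robot gives the robot as it stands.
- The arm moves only by the shell command python3 -m creep 'ROWS' [FORCE]. ROWS is JSON, a list of rows, each an object of numbers: "dx", "dy", "dz": the shift along the tool's x, y, z in m; "rx", "ry", "rz": the turn, a rotation vector about the tool's x, y, z in rad; "gripper": the opening, from 0 (shut) to 1 (fully open). A call has 1 to 20 rows; each row is the pose to reach, as a shift and turn from the pose commanded when the call began, along the tool's axes at that moment; what a row does not reach only later rows make up. A row lasts 1/8 s, in which the tool goes at most 62.5 mm and 10.7 degrees, less where a joint would pass 70% of its speed; a pose out of reach is approached as far as the arm can. A call with a gripper value outside its range is refused whole. The fingers move at their own pace and stop on an object; FORCE is the grip in N (left out, the last holds). Time passes only in rows, so rows that repeat a pose let the fingers close. It gives the time, the measured TCP pose, the force and the opening at its end, in the units of the state.
- status.observe(): the state, without advancing time (a new reading comes with each control period).
- read_camera(name): name is "scene" or "top"; returns (picture, depth): 400x640x3 uint8, red, green, blue; 400x640 float32, m along the optical axis (not along the pixel's ray), 0 where there is no reading.
- get_calibration(name): a dict with "fx", "fy", "cx", "cy" (pixels), "xyz" and "rotation" of the camera in the world. Camera axes: x right, y down, z forward; pixel columns grow to the right and rows downward; lengths in m; the calibration is good to about 2 mm. A picture is of the moment at which its call begins. get_calibration takes no time and is no camera call.
- robot.hand_in(): hands the job in, once; it reports no verdict.
The state is a dict: "time": time; "qpos": joint angles; "qvel": joint speeds; "joint_efforts": joint torques, N m; "tool_pos": TCP position; "tool_rot": TCP orientation; "contact_force": force on the tool from outside, world axes, zero at the start; "torque": the same for the moment, N m; "opening": finger opening in m.
Only numpy, scipy, OpenCV 4.12 (cv2) and the standard library are available. Lean on these libraries where they do the work, as an engineer would, in place of code of your own. Each camera call takes 0.05 s, during which the arm holds its last target.

### The job

Open the air cleaner of the small engine so that its filter can be changed: press the cover's snap tab inward and keep it pressed until the cover's front has sprung all the way up, then lift the cover off and lay it, grip fin up, in the empty steel parts tray without dropping it. The tab is brittle plastic, so feel for it and never load it with more than about 1.8 kg (18 N), neither by pushing it nor by pulling at a cover that is still latched. Leave the other things on the counter where they are.

Things in the scene. Friction and masses are not known exactly. Their poses are not given: they have to be found in the camera images.
- airbox: Black air-cleaner box, 130 x 114 mm, rim 100 mm above the counter, fixed beside a small engine (on the box's +y side, up to 200 mm high; from 65 mm off the box's centre up to 90 mm high, from 120 mm taller). Origin: on the counter under the box's centre. z up; -x is its front, with the tab, facing the robot within about 0.35 rad of yaw.
- keeper (a point): Middle of the underside of the keeper bar at the box's rear, 62 mm behind its centre, 104.5 mm above the counter (bar 8 x 64 x 6 mm). It lies over a 9 mm long tongue on the cover's rear edge: the freed cover comes out by drawing it forward (box's -x) about 15 mm, level or rising slightly, then up.
- tab_seat (a point): Nominal middle of the tab's press face, fixed to the box: 85 mm in front of its centre, 76 mm above the counter. Axes as the box's; inward is +x. The real face (black ribbed block, 30 mm wide, 14 mm high, foremost on the box, under the cover's front skirt) stands up to 8 mm farther out or in, unmeasured: find it by touch. A finger can reach it from above, in front of the skirt (its face: 66 mm from centre).
- tab: The flexing snap tab. Origin: its root, 52 mm in front of the box's centre, 30 mm up; it flexes straight inward (box's +x). At the press face: yields from 2 N, then 2.4 N per mm; frees the cover 1.5 to 4 mm after touch (6 to 14 N), rigid stop 4.5 mm after touch (about 13 N), snaps (failure) above 20 N of contact. Let go before the cover's front is 11 mm up, it jams the cover; press again.
- cover_fin (a point): Middle of the dark grey cover's upright grip fin, half-way up it: fin 64 mm long (cover's x), 14 thick (y), 26 high. z up, -x towards the tab. Cover's plate 123 x 112 x 6 mm, 0.12 to 0.24 kg; the point is 19 mm above the plate's underside (119 mm above the counter when closed). Below the plate the front skirt hangs 12 mm.
- cover_front (a point): Middle of the cover's front edge at the plate's underside, 64 mm in front of the fin. 100 mm above the counter when latched (2 mm play). When freed, a slow spring in the box raises it about 17 mm in 1 to 3 s and the cover stays so, tilted about 0.14 rad, its rear still under the keeper bar; it does not latch again by itself.
- tray: Empty open steel tray, 210 (x) x 220 (y) x 28 mm outside, 5 mm walls and floor. Origin: on the counter under its centre; z up.
- filter_tall_mid (a point): Tall yellow canister filter, 76 mm across, 140 mm high: a bystander, leave it. Point: its middle.
- filter_red_mid (a point): Red canister filter, 72 mm across, 110 mm high: a bystander, leave it. Point: its middle.
- filter_small_mid (a point): Small yellow canister filter, 66 mm across, 90 mm high: a bystander, leave it. Point: its middle.
- tooth_mid (a point): Yellow steel digger tooth, 135 mm long, 40 mm high: a bystander, leave it. Point: its middle.
- mug_mid (a point): Mug, 80 mm across, 95 mm high: a bystander, leave it. Point: its middle.
- screwdriver_grip (a point): Screwdriver lying on the counter (point on its handle): a bystander, leave it.
- wrench_grip (a point): Open-ended wrench lying on the counter (point on its shank): a bystander, leave it.
Mind the look-alikes: they are no part of the job. What is shaped like the part that bears cover_fin but yellow is not meant.

How it is judged:
By the outcome, as a careful person would: the job done as asked, in the order asked, and still so for the second after the job is handed in, with the robot touching nothing.
It also fails if it takes over 62 s, if anything falls off the work surface, if the arm or the gripper's body presses on something with over 40 N, if the wrist force passes 120 N, or if a joint passes its speed limit or range.

## Working session

There is one attempt and no reset: what is moved stays moved. The work goes in short steps, Python scripts to look and compute and a shell command to move; the robot and the scene stay as the last step left them, time stands still between calls to the robot, and variables do not carry over. Pictures are saved under pics/ and viewed, and the job is handed in when it is done.

```bash
mkdir -p pics; ls; python3 - <<'E'
from cell import status, read_camera, get_calibration, robot
import cv2, numpy as np
print(status.observe()); print(robot.tcp_to_tips)
for n in ["scene","top"]:
    p,d=read_camera(n); cv2.imwrite(f"pics/{n}0.png",p[:,:,::-1]); np.savez(f"pics/{n}0.npz",p=p,d=d); print(get_calibration(n))
E
```

```text
pics
{'time': 0.0, 'qpos': array([-1.45000685e+00,  3.42735134e-01,  1.52498055e+00, -2.64444643e-05,
        1.27538225e+00, -1.46011426e-01]), 'qvel': array([ 0.00027036, -0.00076711, -0.00045502, -0.00016083, -0.00051964,
       -0.00077807]), 'joint_efforts': array([ 1.94238901e-04, -4.31236589e+01, -2.44219226e+01,  7.18345447e-02,
        5.58101234e-02, -1.35846203e-04]), 'tool_pos': array([ 0.1383789 , -0.50606056,  0.24305122]), 'tool_rot': array([-1.57060234e+00,  1.49293871e-03, -1.30398756e+00]), 'contact_force': array([-0.03038779,  0.38161868,  0.87746616]), 'torque': array([-0.00323743,  0.01298932,  0.04526453]), 'opening': 0.09199743458221649}
0.017
{'fx': 368.68208890288287, 'fy': 368.68208890288287, 'cx': 322.1125730535592, 'cy': 206.80916644858686, 'xyz': array([ 1.16499512, -0.48278022,  0.84733165]), 'rotation': array([-2.3942971 ,  0.00494221,  0.99932722])}
{'fx': 407.9208296456116, 'fy': 407.9208296456116, 'cx': 325.37176968913576, 'cy': 202.88656926361472, 'xyz': array([ 0.36234189, -0.10181999,  1.2583534 ]), 'rotation': array([-2.94052564,  0.00488872, -1.57571829])}
```

View pics/scene0.png

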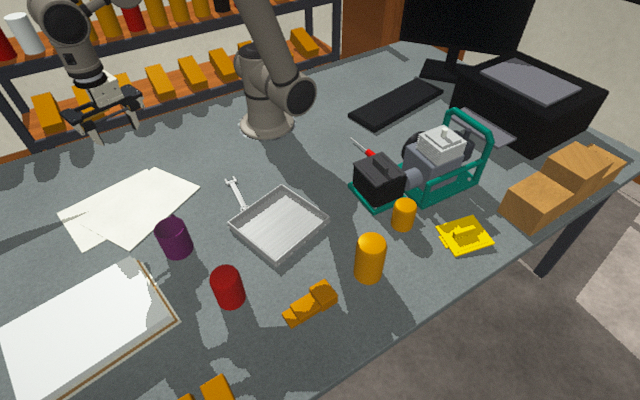

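View pics/top0.png

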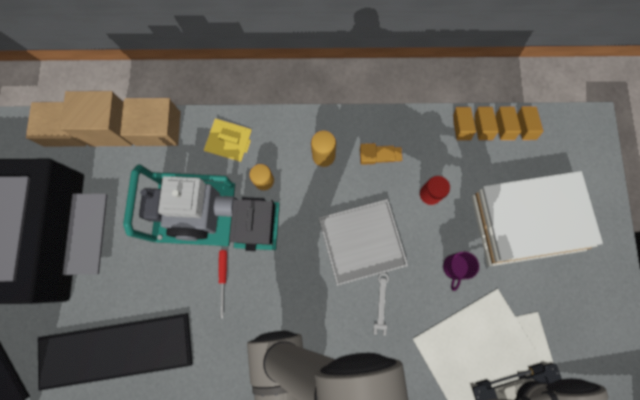

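Top view: the black airbox is at about (252,220) with its tab low at (250,247). The tray is at (363,242), and the yellow look-alike cover at (229,138). Next I'll measure.

```bash
cat > h.py <<'E'
import numpy as np, cv2
from scipy.spatial.transform import Rotation as R
from cell import status, read_camera, get_calibration, robot
def rot(rpy): return R.from_euler('xyz',rpy).as_matrix()
def cloud(n,d):
    c=get_calibration(n); v,u=np.mgrid[0:400,0:640]
    P=np.stack([(u-c['cx'])/c['fx']*d,(v-c['cy'])/c['fy']*d,d],-1)
    return P@rot(c['rotation']).T+c['xyz']
def ray(n,u,v,z):
    c=get_calibration(n); r=rot(c['rotation'])@np.array([(u-c['cx'])/c['fx'],(v-c['cy'])/c['fy'],1]); o=c['xyz']
    return o+r*(z-o[2])/r[2]
def proj(n,X):
    c=get_calibration(n); p=(np.atleast_2d(X)-c['xyz'])@rot(c['rotation']); return p[:,:2]/p[:,2:]*c['fx']+[c['cx'],c['cy']]
E
python3 - <<'E'
from h import *
for n,(a,b,c,e) in dict(top=(195,275,180,310),scene=(130,230,335,495)).items():
    f=np.load(f"pics/{n}0.npz"); p=f['p'][a:b,c:e]
    k=800/ (e-c) if n=='scene' else 6
    k=min(k,6,600/(b-a),800/(e-c))
    cv2.imwrite(f"pics/{n}z.png",cv2.resize(np.clip(p[:,:,::-1].astype(float)*1.6,0,255).astype(np.uint8),None,fx=k,fy=k,interpolation=cv2.INTER_CUBIC)); print(n,k)
f=np.load("pics/top0.npz"); P=cloud("top",f['d'])
for nm,(u,v) in dict(plate=(240,205),plate2=(262,232),fin=(251,220),floor=(363,242),counter=(300,300)).items(): print(nm,P[v,u])
E
```

```text
top 6
scene 5.0
plate [0.59247258 0.14880557 0.10604708]
plate2 [0.51298244 0.08227953 0.11232178]
fin [0.5439479  0.11033932 0.13437126]
floor [ 0.49424502 -0.21186833  0.00677321]
counter [ 0.3216659  -0.01932933  0.00101111]
```

View pics/topz.png

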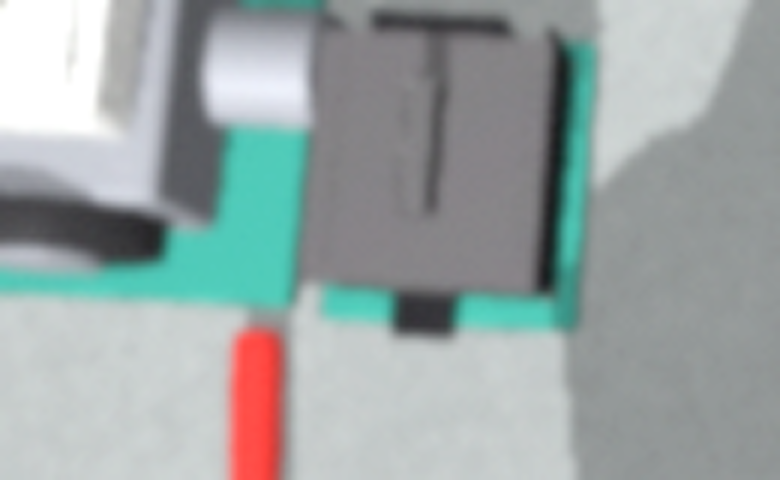

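View pics/scenez.png

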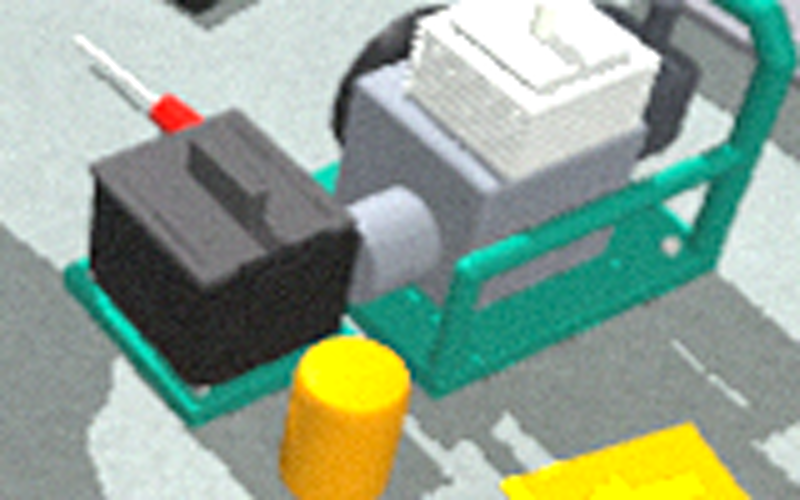

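```bash
python3 - <<'E'
from h import *
f=np.load("pics/top0.npz"); p=f['p'].astype(int); P=cloud("top",f['d'])
g=p.sum(2)/3; sat=p.max(2)-p.min(2)
m=(P[...,2]>.092)&(P[...,2]<.145)&(sat<25)&(g<130)&(g>50)
m[:195]=0;m[260:]=0;m[:,:225]=0;m[:,285:]=0
n,l,s,c=cv2.connectedComponentsWithStats(m.astype(np.uint8)); k=1+np.argmax(s[1:,4]); print(s[k],g[225,240],g[236,272])
cn,_=cv2.findContours((l==k).astype(np.uint8),cv2.RETR_EXTERNAL,cv2.CHAIN_APPROX_NONE)
W=np.array([ray("top",u,v,.106)[:2] for u,v in cn[0][:,0]]).astype(np.float32)
r=cv2.minAreaRect(W); print("plate",r)
fin=(l==k)&(P[...,2]>.121); print("finpts",fin.sum(),P[fin].mean(0))
if fin.sum()>5: print(cv2.minAreaRect(P[fin][:,:2].astype(np.float32)))
# tab dark pixels
for v in range(240,256): print(v,[int(x) for x in g[v,240:262]])
# tray rim
t=(P[...,2]>.018)&(P[...,2]<.035); t[:,:310]=0;t[:,415:]=0;t[:190]=0;t[290:]=0
n,l,s,c=cv2.connectedComponentsWithStats(t.astype(np.uint8)); k=1+np.argmax(s[1:,4]); print(s[k])
v,u=np.where(l==k); W=np.array([ray("top",a,b,.028)[:2] for a,b in zip(u,v)]).astype(np.float32)
print("tray",cv2.minAreaRect(W),cv2.boxPoints(cv2.minAreaRect(W)))
for nm,(a,b) in dict(fsm=(261,172),tall=(323,140)).items(): print(nm,P[b,a])
E
```

```text
[ 230  196   43   48 1729] 83.66666666666667 36.0
plate ((0.550707995891571, 0.11599944531917572), (0.11299461126327515, 0.1340818554162979), 86.69950866699219)
finpts 128 [0.54965998 0.1150176  0.13304159]
((0.5500487685203552, 0.1160147488117218), (0.014479073695838451, 0.06269558519124985), 86.00193786621094)
240 [84, 83, 83, 83, 84, 84, 84, 84, 84, 85, 84, 84, 84, 84, 84, 84, 84, 84, 84, 85, 84, 85]
241 [81, 81, 81, 81, 82, 82, 82, 83, 83, 82, 83, 83, 84, 83, 83, 84, 84, 84, 84, 84, 84, 84]
242 [79, 79, 77, 78, 78, 77, 76, 76, 75, 75, 76, 77, 78, 79, 80, 79, 79, 79, 80, 82, 81, 80]
243 [86, 85, 82, 81, 79, 70, 63, 61, 61, 62, 62, 63, 65, 67, 67, 67, 69, 76, 78, 80, 79, 79]
244 [94, 94, 91, 88, 82, 66, 51, 43, 44, 44, 46, 47, 48, 49, 50, 54, 65, 80, 86, 87, 88, 86]
245 [98, 97, 96, 95, 86, 66, 45, 36, 35, 35, 36, 36, 37, 37, 39, 48, 68, 87, 94, 95, 96, 94]
246 [100, 100, 100, 97, 88, 65, 44, 34, 32, 34, 35, 33, 34, 35, 36, 49, 72, 92, 98, 99, 98, 99]
247 [106, 105, 104, 101, 89, 65, 42, 34, 33, 33, 34, 34, 35, 35, 37, 52, 77, 94, 100, 101, 102, 101]
248 [113, 111, 109, 107, 94, 67
[... 475 characters left out ...]
2, 124, 124, 125, 126, 126]
253 [126, 126, 127, 127, 127, 124, 124, 124, 124, 125, 125, 125, 124, 123, 123, 124, 126, 125, 124, 125, 127, 127]
254 [126, 125, 126, 127, 127, 125, 125, 125, 125, 125, 125, 126, 126, 126, 125, 126, 125, 125, 124, 126, 127, 127]
255 [125, 126, 126, 126, 126, 126, 127, 126, 124, 124, 124, 126, 126, 126, 125, 125, 125, 125, 124, 124, 126, 128]
[319 199  89  86 537]
tray ((0.49644243717193604, -0.20867446064949036), (0.20978853106498718, 0.21997368335723877), 14.933740615844727) [[ 0.36674723 -0.12943393]
 [ 0.42343482 -0.3419779 ]
 [ 0.6261376  -0.287915  ]
 [ 0.56945    -0.07537103]]
fsm [0.69475944 0.09320994 0.09188138]
tall [ 0.77561264 -0.09153911  0.14038862]
```

```bash
python3 - <<'E'
from h import *
F=np.array([.5503,.116])
for z in (.083,.076): 
  for v in (249.5,250.5):
    a=ray("top",250.4,v,z)[:2]; d=a-F; print(z,v,a,np.linalg.norm(d),np.arctan2(-d[1],-d[0]))
# side edges of plate: left/right via line fits of gray transition at z=.106
f=np.load("pics/top0.npz"); g=f['p'].astype(float).mean(2)
e=[]
for v in range(205,238):
    r=g[v,262:284]; i=np.argmax(-np.diff(r)); e.append(ray("top",262+i+.5,v,.106)[:2])
e=np.array(e); k=np.polyfit(e[:,0],e[:,1],1); print("right edge yaw",np.arctan(k[0]), "y at .55",np.polyval(k,.55))
e=[]
for u in range(234,270):
    r=g[236:248,u]; i=np.argmax(np.abs(np.diff(r))); e.append(ray("top",u,236+i+.5,.106)[:2])
e=np.array(e); k=np.polyfit(e[:,1],e[:,0],1); print("front yaw",np.arctan(-k[0]),np.polyval(k,.116)) 
# scene camera: fin points
q=np.load("pics/scene0.npz"); P=cloud("scene",q['d'])
m=(abs(P[...,0]-.55)<.06)&(abs(P[...,1]-.116)<.05)&(P[...,2]>.124)&(P[...,2]<.145)
print(m.sum(),P[m].mean(0),cv2.minAreaRect(P[m][:,:2].astype(np.float32)), P[m][:,2].max())
Y=-1.5708-.065; 
E
```

```text
0.083 249.5 [0.46638146 0.11905678] 0.08397419087226253 -0.03640940991415744
0.083 250.5 [0.46351376 0.11896555] 0.08683689238833146 -0.03415747025274152
0.076 249.5 [0.46700109 0.12037224] 0.08341358062148364 -0.052440450796230095
0.076 250.5 [0.46411631 0.12028047] 0.08628992821087252 -0.04962609185512598
right edge yaw -0.05173103066156172 y at .55 0.05921157888196761
front yaw -0.019336520176916307 0.48038903493894114
101 [0.54948613 0.11477997 0.13144213] ((0.5488743782043457, 0.1156545877456665), (0.015966180711984634, 0.0634673461318016), 85.52450561523438) 0.13602964278750085
```

```bash
cat >> h.py <<'E'
def go(p=None, yaw=None, tilt=0.0):
    """tool-frame shift/turn from the current pose to TCP p, tool z heading yaw (box x), tilt about tool x"""
    s=status.observe(); A=rot(s['tool_rot']); p=s['tool_pos'] if p is None else np.array(p)
    d=A.T@(p-s['tool_pos']); out=dict(t=round(s['time'],2),d=np.round(d,4))
    if yaw is not None:
        T=R.from_euler('xyz',[-np.pi/2,0,yaw-np.pi/2]).as_matrix()@R.from_rotvec([tilt,0,0]).as_matrix()
        out['r']=np.round(R.from_matrix(A.T@T).as_rotvec(),4)
    return out
def box(a,l,z,c=(.5497,.1158),yaw=-.055):
    return [c[0]+a*np.cos(yaw)-l*np.sin(yaw),c[1]+a*np.sin(yaw)+l*np.cos(yaw),z]
E
python3 -m creep '[{"dx":-0.178,"dz":0.32,"ry":0.1,"gripper":0},{"dx":-0.178,"dz":0.32,"ry":0.1},{"dx":-0.178,"dz":0.32,"ry":0.1},{"dx":-0.178,"dz":0.32,"ry":0.1},{"dx":-0.178,"dz":0.32,"ry":0.1},{"dx":-0.178,"dz":0.32,"ry":0.1},{"dx":-0.178,"dz":0.32,"ry":0.1},{"dx":-0.5275,"dz":0.452,"dy":0.043,"ry":0.322},{"dx":-0.5275,"dz":0.452,"dy":0.043,"ry":0.322},{"dx":-0.5275,"dz":0.452,"dy":0.043,"ry":0.322},{"dx":-0.5275,"dz":0.452,"dy":0.043,"ry":0.322},{"dx":-0.5275,"dz":0.452,"dy":0.043,"ry":0.322},{"dx":-0.5275,"dz":0.452,"dy":0.043,"ry":0.322},{"dx":-0.5275,"dz":0.452,"dy":0.043,"ry":0.322},{"dx":-0.5275,"dz":0.452,"dy":0.043,"ry":0.322},{"dx":-0.5275,"dz":0.452,"dy":0.043,"ry":0.322}]' 20
python3 - <<'E'
from h import *
print(go(box(-.115,0,.087),-.055)); s=status.observe(); print(s['contact_force'],s['opening'])
E
```

```text
{'t': 0.1, 'd': array([-0.5276,  0.1569,  0.4516]), 'r': array([ 0.    ,  0.3218, -0.0013])}
[ 0.35097267 -0.13727921 -0.53531581] 0.09162127774394842invalid input at $[0]: expected keys dx, dy, dz, rx, ry, rz, gripper
```

```bash
python3 -m creep '[{"dx":-0.178,"dy":0,"dz":0.32,"rx":0,"ry":0.1,"rz":0,"gripper":0},{"dx":-0.178,"dy":0,"dz":0.32,"rx":0,"ry":0.1,"rz":0,"gripper":0},{"dx":-0.178,"dy":0,"dz":0.32,"rx":0,"ry":0.1,"rz":0,"gripper":0},{"dx":-0.178,"dy":0,"dz":0.32,"rx":0,"ry":0.1,"rz":0,"gripper":0},{"dx":-0.178,"dy":0,"dz":0.32,"rx":0,"ry":0.1,"rz":0,"gripper":0},{"dx":-0.178,"dy":0,"dz":0.32,"rx":0,"ry":0.1,"rz":0,"gripper":0},{"dx":-0.178,"dy":0,"dz":0.32,"rx":0,"ry":0.1,"rz":0,"gripper":0},{"dx":-0.5275,"dy":0.043,"dz":0.452,"rx":0,"ry":0.322,"rz":0,"gripper":0},{"dx":-0.5275,"dy":0.043,"dz":0.452,"rx":0,"ry":0.322,"rz":0,"gripper":0},{"dx":-0.5275,"dy":0.043,"dz":0.452,"rx":0,"ry":0.322,"rz":0,"gripper":0},{"dx":-0.5275,"dy":0.043,"dz":0.452,"rx":0,"ry":0.322,"rz":0,"gripper":0},{"dx":-0.5275,"dy":0.043,"dz":0.452,"rx":0,"ry":0.322,"rz":0,"gripper":0},{"dx":-0.5275,"dy":0.043,"dz":0.452,"rx":0,"ry":0.322,"rz":0,"gripper":0},{"dx":-0.5275,"dy":0.043,"dz":0.452,"rx":0,"ry":0.322,"rz":0,"gripper":0},{"dx":-0.5275,"dy":0.043,"dz":0.452,"rx":0,"ry":0.322,"rz":0,"gripper":0}]' 20
python3 - <<'E'
from h import *
print(go(box(-.115,0,.087),-.055)); s=status.observe(); print(s['contact_force'],s['opening'])
E
```

```text
time: 1.98
tool_pos: [0.4353, 0.121, 0.2004]
tool_rot: [-1.571, -0.001, -1.625]
contact_force: [-0.1, -0.6, -0.3]
opening: 0.0007
{'t': 1.98, 'd': array([-0.0012,  0.1134, -0.0004]), 'r': array([0.0006, 0.0005, 0.0008])}
[-0.06006056 -0.56918364 -0.31849089] 0.0006653555887417935
```

```bash
python3 -m creep '[{"dx":0,"dy":0.05,"dz":0,"rx":0,"ry":0,"rz":0,"gripper":0},{"dx":0,"dy":0.09,"dz":0,"rx":0,"ry":0,"rz":0,"gripper":0},{"dx":-0.001,"dy":0.113,"dz":0,"rx":0,"ry":0,"rz":0,"gripper":0},{"dx":-0.001,"dy":0.113,"dz":0,"rx":0,"ry":0,"rz":0,"gripper":0},{"dx":-0.001,"dy":0.113,"dz":0,"rx":0,"ry":0,"rz":0,"gripper":0}]'
python3 - <<'E'
from h import *
print(go(box(-.115,0,.087),-.055)); s=status.observe(); print(s['contact_force'])
p,d=read_camera("top"); 
c=p[170:280,190:320]; cv2.imwrite("pics/t1.png",cv2.resize(c[:,:,::-1],None,fx=5,fy=5,interpolation=cv2.INTER_CUBIC))
E
```

```text
time: 2.6
tool_pos: [0.4363, 0.1215, 0.0887]
tool_rot: [-1.569, -0.0, -1.628]
contact_force: [-0.0, -0.0, 0.3]
opening: 0.0003
{'t': 2.6, 'd': array([-0.0006,  0.0017, -0.0015]), 'r': array([-0.0015, -0.0021,  0.    ])}
[-0.02463669 -0.0048208   0.25980219]
```

View pics/t1.png

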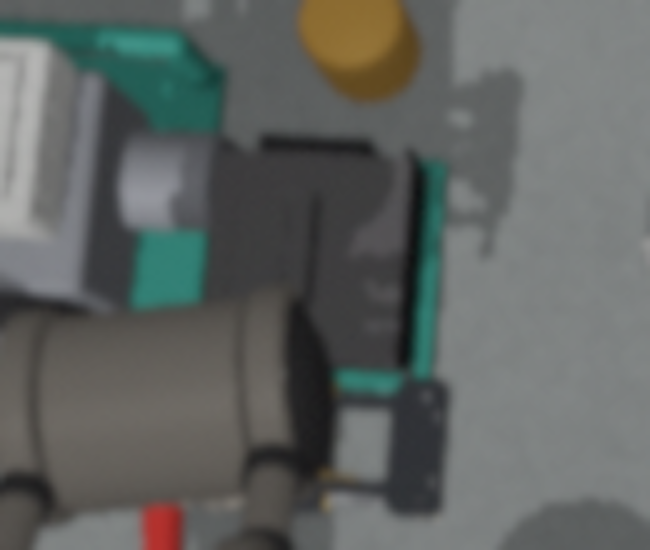

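```bash
python3 -m creep '[{"dx":0,"dy":0,"dz":0.003,"rx":0,"ry":0,"rz":0,"gripper":0},{"dx":0,"dy":0,"dz":0.006,"rx":0,"ry":0,"rz":0,"gripper":0},{"dx":0,"dy":0,"dz":0.008,"rx":0,"ry":0,"rz":0,"gripper":0},{"dx":0,"dy":0,"dz":0.009,"rx":0,"ry":0,"rz":0,"gripper":0},{"dx":0,"dy":0,"dz":0.009,"rx":0,"ry":0,"rz":0,"gripper":0}]'
python3 -m creep '[{"dx":0,"dy":0,"dz":0.001,"rx":0,"ry":0,"rz":0,"gripper":0},{"dx":0,"dy":0,"dz":0.002,"rx":0,"ry":0,"rz":0,"gripper":0},{"dx":0,"dy":0,"dz":0.002,"rx":0,"ry":0,"rz":0,"gripper":0}]'
```

```text
time: 3.28
tool_pos: [0.4444, 0.1221, 0.0876]
tool_rot: [-1.571, -0.0, -1.626]
contact_force: [0.1, -0.2, 0.4]
opening: 0.0006
time: 3.65
tool_pos: [0.4465, 0.122, 0.0877]
tool_rot: [-1.571, -0.0, -1.626]
contact_force: [0.2, 0.4, 0.2]
opening: 0.0005
```

```bash
python3 -m creep '[{"dx":0,"dy":0,"dz":0.001,"rx":0,"ry":0,"rz":0,"gripper":0},{"dx":0,"dy":0,"dz":0.002,"rx":0,"ry":0,"rz":0,"gripper":0},{"dx":0,"dy":0,"dz":0.002,"rx":0,"ry":0,"rz":0,"gripper":0}]'
```

```text
time: 4.03
tool_pos: [0.4485, 0.1218, 0.0877]
tool_rot: [-1.571, -0.0, -1.626]
contact_force: [-0.0, -1.3, 0.2]
opening: 0.0006
```

```bash
python3 -m creep '[{"dx":0,"dy":0,"dz":0.001,"rx":0,"ry":0,"rz":0,"gripper":0},{"dx":0,"dy":0,"dz":0.002,"rx":0,"ry":0,"rz":0,"gripper":0},{"dx":0,"dy":0,"dz":0.002,"rx":0,"ry":0,"rz":0,"gripper":0}]'
```

```text
time: 4.4
tool_pos: [0.4505, 0.1217, 0.0877]
tool_rot: [-1.571, -0.0, -1.626]
contact_force: [0.8, -0.0, -0.3]
opening: 0.0002
```

```bash
python3 -m creep '[{"dx":0,"dy":0,"dz":0.001,"rx":0,"ry":0,"rz":0,"gripper":0},{"dx":0,"dy":0,"dz":0.002,"rx":0,"ry":0,"rz":0,"gripper":0},{"dx":0,"dy":0,"dz":0.002,"rx":0,"ry":0,"rz":0,"gripper":0}]'
```

```text
time: 4.78
tool_pos: [0.4517, 0.1216, 0.0876]
tool_rot: [-1.572, -0.0, -1.626]
contact_force: [-4.5, 0.3, 2.3]
opening: 0.0003
```

```bash
python3 -m creep '[{"dx":0,"dy":0,"dz":0.001,"rx":0,"ry":0,"rz":0,"gripper":0},{"dx":0,"dy":0,"dz":0.0015,"rx":0,"ry":0,"rz":0,"gripper":0},{"dx":0,"dy":0,"dz":0.0015,"rx":0,"ry":0,"rz":0,"gripper":0}]'
```

```text
time: 5.15
tool_pos: [0.4529, 0.1216, 0.0875]
tool_rot: [-1.573, -0.0, -1.626]
contact_force: [-5.5, 0.9, 3.9]
opening: 0.0005
```

```bash
python3 -m creep '[{"dx":0,"dy":0,"dz":0.001,"rx":0,"ry":0,"rz":0,"gripper":0},{"dx":0,"dy":0,"dz":0.001,"rx":0,"ry":0,"rz":0,"gripper":0}]'
```

```text
time: 5.4
tool_pos: [0.4535, 0.1215, 0.0875]
tool_rot: [-1.574, -0.0, -1.626]
contact_force: [-6.8, 1.1, 5.6]
opening: 0.0002
```

```bash
python3 - <<'E'
from h import *
p,d=read_camera("scene"); P=cloud("scene",d)
cv2.imwrite("pics/s2.png",cv2.resize(p[130:230,335:495,::-1],None,fx=5,fy=5,interpolation=cv2.INTER_CUBIC))
print(status.observe()['contact_force'],status.observe()['torque'])
u=np.round(proj("scene",[box(-.055,-.03,.106),box(-.055,.03,.106),box(.04,-.04,.106)])).astype(int)
print([P[b-1:b+2,a-1:a+2,2].mean() for a,b in u])
E
```

```text
[-7.25189389  0.65841938  5.50882574] [0.07409411 1.16692122 0.01843545]
[np.float64(0.10620701727207224), np.float64(0.12099327821795959), np.float64(0.1910166482903231)]
```

View pics/s2.png

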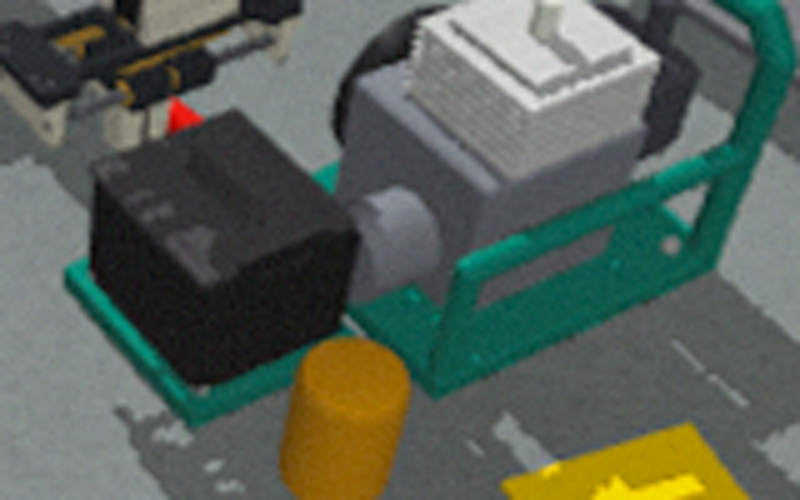

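```bash
python3 -m creep '[{"dx":0,"dy":-0.0006,"dz":0.0005,"rx":0,"ry":0,"rz":0,"gripper":0},{"dx":0,"dy":-0.0006,"dz":0.001,"rx":0,"ry":0,"rz":0,"gripper":0},{"dx":0,"dy":-0.0006,"dz":0.001,"rx":0,"ry":0,"rz":0,"gripper":0}]'
```

```text
time: 5.82
tool_pos: [0.4538, 0.1215, 0.0877]
tool_rot: [-1.576, -0.001, -1.626]
contact_force: [-7.8, 0.8, 2.5]
opening: 0.0004
```

```bash
python3 -m creep '[{"dx":0,"dy":-0.0003,"dz":0.0005,"rx":0,"ry":0,"rz":0,"gripper":0},{"dx":0,"dy":-0.0003,"dz":0.001,"rx":0,"ry":0,"rz":0,"gripper":0},{"dx":0,"dy":-0.0003,"dz":0.001,"rx":0,"ry":0,"rz":0,"gripper":0}]'
```

```text
time: 6.2
tool_pos: [0.4545, 0.1214, 0.0878]
tool_rot: [-1.576, -0.001, -1.626]
contact_force: [-8.4, 0.9, 2.0]
opening: 0.0004
```

```bash
python3 -m creep '[{"dx":0,"dy":-0.0002,"dz":0.0005,"rx":0,"ry":0,"rz":0,"gripper":0},{"dx":0,"dy":-0.0002,"dz":0.001,"rx":0,"ry":0,"rz":0,"gripper":0},{"dx":0,"dy":-0.0002,"dz":0.001,"rx":0,"ry":0,"rz":0,"gripper":0}]'
python3 - <<'E'
from h import *
p,d=read_camera("scene"); P=cloud("scene",d); cv2.imwrite("pics/s3.png",cv2.resize(p[130:230,335:495,::-1],None,fx=5,fy=5,interpolation=cv2.INTER_CUBIC))
a=cv2.imread("pics/s2.png"); b=cv2.imread("pics/s3.png"); print(abs(a[50:420,60:380].astype(int)-b[50:420,60:380]).mean())
E
```

```text
time: 6.58
tool_pos: [0.455, 0.1214, 0.0878]
tool_rot: [-1.578, -0.001, -1.626]
contact_force: [-8.9, 0.6, 1.9]
opening: 0.0005
4.591511824324324
```

View pics/s3.png

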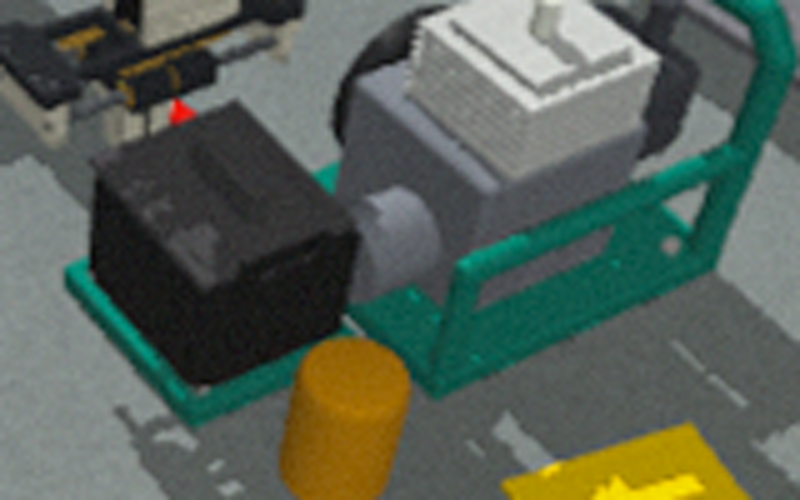

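The cover's front corner moved from (237,108) to (235,100), so the cover is free and rising. I'll hold the press and watch.

```bash
cat > look.py <<'E'
from h import *
import sys
p,d=read_camera("scene"); P=cloud("scene",d); cv2.imwrite(f"pics/{sys.argv[1]}.png",cv2.resize(p[130:230,335:495,::-1],None,fx=5,fy=5,interpolation=cv2.INTER_CUBIC))
C=np.array(box(0,0,0)); q=(P[...,:2]-C[:2]); a=q@[np.cos(.055),-np.sin(.055)]; l=q@[np.sin(.055),np.cos(.055)]
for a0 in (-.055,-.04,-.02,0,.02,.045):
    m=(abs(a-a0)<.008)&(abs(abs(l)-.03)<.018)&(P[...,2]>.09)&(P[...,2]<.15); print(a0,m.sum(),np.round(np.median(P[...,2][m]),4))
m=(abs(l)<.012)&(abs(a)<.04)&(P[...,2]>.124)&(P[...,2]<.16); print("fin",m.sum(),P[m].mean(0))
E
python3 -m creep '[{"dx":0,"dy":0,"dz":0.0005,"rx":0,"ry":0,"rz":0,"gripper":0},{"dx":0,"dy":0,"dz":0.0005,"rx":0,"ry":0,"rz":0,"gripper":0},{"dx":0,"dy":0,"dz":0.0005,"rx":0,"ry":0,"rz":0,"gripper":0},{"dx":0,"dy":0,"dz":0.0005,"rx":0,"ry":0,"rz":0,"gripper":0},{"dx":0,"dy":0,"dz":0.0005,"rx":0,"ry":0,"rz":0,"gripper":0},{"dx":0,"dy":0,"dz":0.0005,"rx":0,"ry":0,"rz":0,"gripper":0},{"dx":0,"dy":0,"dz":0.0005,"rx":0,"ry":0,"rz":0,"gripper":0},{"dx":0,"dy":0,"dz":0.0005,"rx":0,"ry":0,"rz":0,"gripper":0}]'; python3 look.py s4
python3 -m creep '[{"dx":0,"dy":0,"dz":0,"rx":0,"ry":0,"rz":0,"gripper":0},{"dx":0,"dy":0,"dz":0,"rx":0,"ry":0,"rz":0,"gripper":0},{"dx":0,"dy":0,"dz":0,"rx":0,"ry":0,"rz":0,"gripper":0},{"dx":0,"dy":0,"dz":0,"rx":0,"ry":0,"rz":0,"gripper":0},{"dx":0,"dy":0,"dz":0,"rx":0,"ry":0,"rz":0,"gripper":0},{"dx":0,"dy":0,"dz":0,"rx":0,"ry":0,"rz":0,"gripper":0},{"dx":0,"dy":0,"dz":0,"rx":0,"ry":0,"rz":0,"gripper":0},{"dx":0,"dy":0,"dz":0,"rx":0,"ry":0,"rz":0,"gripper":0},{"dx":0,"dy":0,"dz":0,"rx":0,"ry":0,"rz":0,"gripper":0},{"dx":0,"dy":0,"dz":0,"rx":0,"ry":0,"rz":0,"gripper":0},{"dx":0,"dy":0,"dz":0,"rx":0,"ry":0,"rz":0,"gripper":0},{"dx":0,"dy":0,"dz":0,"rx":0,"ry":0,"rz":0,"gripper":0},{"dx":0,"dy":0,"dz":0,"rx":0,"ry":0,"rz":0,"gripper":0},{"dx":0,"dy":0,"dz":0,"rx":0,"ry":0,"rz":0,"gripper":0},{"dx":0,"dy":0,"dz":0,"rx":0,"ry":0,"rz":0,"gripper":0},{"dx":0,"dy":0,"dz":0,"rx":0,"ry":0,"rz":0,"gripper":0}]'; python3 look.py s5
```

```text
time: 7.62
tool_pos: [0.4553, 0.1214, 0.0878]
tool_rot: [-1.578, -0.001, -1.626]
contact_force: [-10.3, 0.8, 2.2]
opening: 0.0002
-0.055 112 0.1228
-0.04 77 0.1202
-0.02 80 0.1173
0 83 0.1141
0.02 86 0.1114
0.045 98 0.1077
fin 130 [0.5530582  0.11399684 0.135964  ]
time: 9.68
tool_pos: [0.4553, 0.1214, 0.0878]
tool_rot: [-1.578, -0.001, -1.626]
contact_force: [-10.2, 0.6, 1.1]
opening: 0.0003
-0.055 116 0.123
-0.04 74 0.1201
-0.02 77 0.1174
0 78 0.1142
0.02 89 0.1116
0.045 103 0.1077
fin 133 [0.55289392 0.11392948 0.13608694]
```

View pics/s5.png

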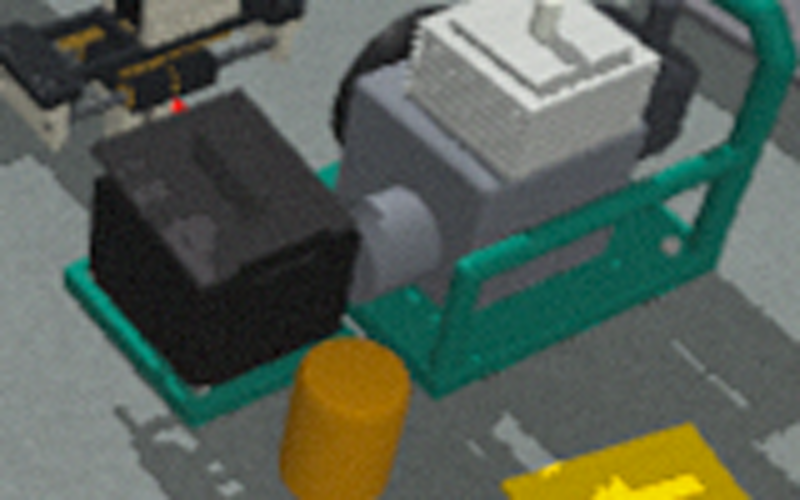

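```bash
python3 -m creep '[{"dx":0,"dy":0,"dz":-0.008,"rx":0,"ry":0,"rz":0,"gripper":0},{"dx":0,"dy":0,"dz":-0.025,"rx":0,"ry":0,"rz":0,"gripper":0},{"dx":0,"dy":-0.03,"dz":-0.025,"rx":0,"ry":0,"rz":0,"gripper":0.45},{"dx":0,"dy":-0.07,"dz":-0.025,"rx":0,"ry":0,"rz":0,"gripper":0.45},{"dx":0,"dy":-0.105,"dz":-0.02,"rx":0,"ry":0,"rz":0,"gripper":0.45},{"dx":0,"dy":-0.11,"dz":0.03,"rx":-0.07,"ry":0,"rz":0,"gripper":0.45},{"dx":0,"dy":-0.11,"dz":0.08,"rx":-0.145,"ry":0,"rz":0,"gripper":0.45},{"dx":0,"dy":-0.11,"dz":0.1,"rx":-0.145,"ry":0,"rz":0,"gripper":0.45},{"dx":0,"dy":-0.11,"dz":0.1,"rx":-0.145,"ry":0,"rz":0,"gripper":0.45},{"dx":0,"dy":-0.11,"dz":0.1,"rx":-0.145,"ry":0,"rz":0,"gripper":0.45}]' 
python3 look.py s6
python3 - <<'E'
from h import *
print(go(box(.003+.05*.1445,0,.135+.05*.99),-.055,-.145),go(box(.003,0,.135),-.055,-.145))
E
```

```text
time: 10.98
tool_pos: [0.5576, 0.1159, 0.1988]
tool_rot: [-1.716, -0.0, -1.626]
contact_force: [0.7, -1.1, 0.6]
opening: 0.0413
-0.055 69 0.1224
-0.04 71 0.1197
-0.02 77 0.1171
0 76 0.1143
0.02 88 0.1111
0.045 104 0.1078
fin 133 [0.55311508 0.11394909 0.13553374]
{'t': 11.03, 'd': array([0.0006, 0.0141, 0.0045]), 'r': array([-0.0004,  0.0001,  0.0001])} {'t': 11.03, 'd': array([0.0005, 0.0641, 0.0045]), 'r': array([-0.0004,  0.0001,  0.0001])}
```

```bash
python3 -m creep '[{"dx":0.0005,"dy":0.02,"dz":0.0045,"rx":0,"ry":0,"rz":0,"gripper":0.45},{"dx":0.0005,"dy":0.04,"dz":0.0045,"rx":0,"ry":0,"rz":0,"gripper":0.45},{"dx":0.0005,"dy":0.052,"dz":0.0045,"rx":0,"ry":0,"rz":0,"gripper":0.45},{"dx":0.0005,"dy":0.06,"dz":0.0045,"rx":0,"ry":0,"rz":0,"gripper":0.45},{"dx":0.0005,"dy":0.063,"dz":0.0045,"rx":0,"ry":0,"rz":0,"gripper":0.45},{"dx":0.0005,"dy":0.063,"dz":0.0045,"rx":0,"ry":0,"rz":0,"gripper":0.45},{"dx":0.0005,"dy":0.063,"dz":0.0045,"rx":0,"ry":0,"rz":0,"gripper":0.45}]'
python3 - <<'E'
from h import *
print(go(box(.003,0,.135),-.055,-.145))
p,d=read_camera("scene"); cv2.imwrite("pics/s7.png",cv2.resize(p[80:230,310:495,::-1],None,fx=4,fy=4,interpolation=cv2.INTER_CUBIC))
E
```

```text
time: 11.9
tool_pos: [0.5539, 0.1155, 0.1363]
tool_rot: [-1.715, 0.0, -1.626]
contact_force: [-0.1, -0.4, -0.2]
opening: 0.041
{'t': 11.9, 'd': array([-0.    ,  0.0014, -0.001 ]), 'r': array([-0.001 , -0.0002, -0.    ])}
```

View pics/s7.png

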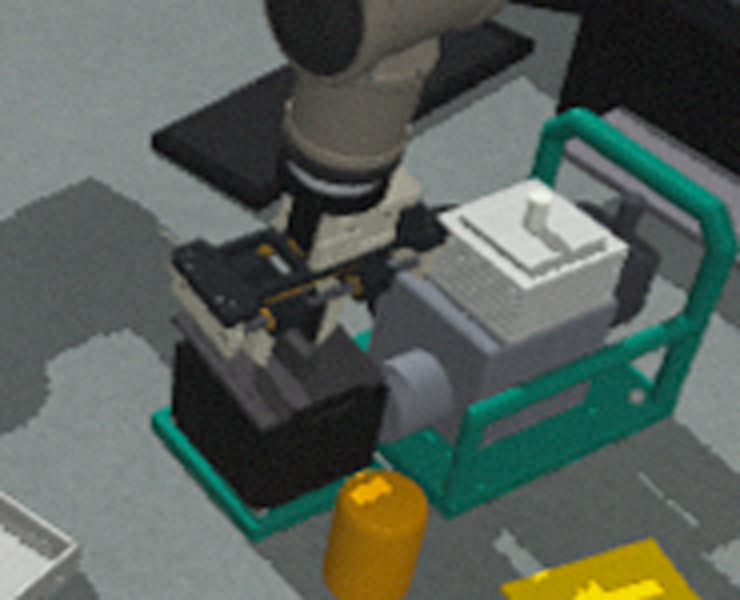

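The fingers straddle the fin at around (275,355). Closing.

```bash
python3 -m creep '[{"dx":0,"dy":0,"dz":0,"rx":0,"ry":0,"rz":0,"gripper":0},{"dx":0,"dy":0,"dz":0,"rx":0,"ry":0,"rz":0,"gripper":0},{"dx":0,"dy":0,"dz":0,"rx":0,"ry":0,"rz":0,"gripper":0},{"dx":0,"dy":0,"dz":0,"rx":0,"ry":0,"rz":0,"gripper":0},{"dx":0,"dy":0,"dz":0,"rx":0,"ry":0,"rz":0,"gripper":0},{"dx":0,"dy":0,"dz":0,"rx":0,"ry":0,"rz":0,"gripper":0}]' 30
python3 - <<'E'
from h import *
b=np.array(box(.003,0,.135)); s=status.observe()['tool_pos']
f=np.array([np.cos(.055),-np.sin(.055),0])
for k in ((.008,.001),(.018,.002),(.03,.01),(.04,.06)): print(go(s-f*k[0]+[0,0,k[1]],-.055,-.145))
E
```

```text
time: 12.7
tool_pos: [0.5536, 0.1156, 0.1358]
tool_rot: [-1.716, -0.0, -1.626]
contact_force: [0.3, 0.7, -0.5]
opening: 0.0138
{'t': 12.7, 'd': array([ 0.    ,  0.0002, -0.0081]), 'r': array([-0.0001, -0.0002, -0.    ])}
{'t': 12.7, 'd': array([ 0.    ,  0.0006, -0.0181]), 'r': array([-0.0001, -0.0002, -0.    ])}
{'t': 12.7, 'd': array([ 0.    , -0.0056, -0.0311]), 'r': array([-0.0001, -0.0002, -0.    ])}
{'t': 12.7, 'd': array([ 0.    , -0.0536, -0.0482]), 'r': array([-0.0001, -0.0002, -0.    ])}
```

```bash
python3 -m creep '[{"dx":0,"dy":0,"dz":-0.002,"rx":0,"ry":0,"rz":0,"gripper":0},{"dx":0,"dy":0,"dz":-0.005,"rx":0,"ry":0,"rz":0,"gripper":0},{"dx":0,"dy":0,"dz":-0.008,"rx":0,"ry":0,"rz":0,"gripper":0}]'
python3 -m creep '[{"dx":0,"dy":0,"dz":-0.003,"rx":0,"ry":0,"rz":0,"gripper":0},{"dx":0,"dy":0,"dz":-0.006,"rx":0,"ry":0,"rz":0,"gripper":0},{"dx":0,"dy":0.0002,"dz":-0.01,"rx":0,"ry":0,"rz":0,"gripper":0},{"dx":0,"dy":0.0002,"dz":-0.01,"rx":0,"ry":0,"rz":0,"gripper":0}]'
```

```text
time: 13.08
tool_pos: [0.5454, 0.1159, 0.137]
tool_rot: [-1.716, -0.0, -1.626]
contact_force: [1.5, -0.1, 0.1]
opening: 0.0139
time: 13.58
tool_pos: [0.5353, 0.1166, 0.1384]
tool_rot: [-1.716, -0.0, -1.626]
contact_force: [-0.3, -0.3, 1.2]
opening: 0.0138
```

```bash
python3 -m creep '[{"dx":0,"dy":-0.003,"dz":-0.006,"rx":0,"ry":0,"rz":0,"gripper":0},{"dx":0,"dy":-0.01,"dz":-0.01,"rx":0,"ry":0,"rz":0,"gripper":0},{"dx":0,"dy":-0.03,"dz":-0.014,"rx":0,"ry":0,"rz":0,"gripper":0},{"dx":0,"dy":-0.06,"dz":-0.018,"rx":0,"ry":0,"rz":0,"gripper":0},{"dx":0,"dy":-0.08,"dz":-0.022,"rx":0,"ry":0,"rz":0,"gripper":0},{"dx":0,"dy":-0.08,"dz":-0.022,"rx":0,"ry":0,"rz":0,"gripper":0}]'
python3 - <<'E'
from h import *
p,d=read_camera("scene"); cv2.imwrite("pics/s8.png",cv2.resize(p[60:230,300:495,::-1],None,fx=3.5,fy=3.5,interpolation=cv2.INTER_CUBIC))
T=[.4965,-.2087]
print(go([*T,.20],.262,-.10),go([*T,.09],.262,-.10))
E
```

```text
time: 14.32
tool_pos: [0.5262, 0.1172, 0.2222]
tool_rot: [-1.712, 0.0, -1.626]
contact_force: [0.3, -0.4, -2.9]
opening: 0.0138
{'t': 14.38, 'd': array([ 0.3269,  0.0222, -0.0079]), 'r': array([ 0.0436, -0.3148, -0.0386])} {'t': 14.38, 'd': array([0.3269, 0.1311, 0.0079]), 'r': array([ 0.0436, -0.3148, -0.0386])}
```

View pics/s8.png

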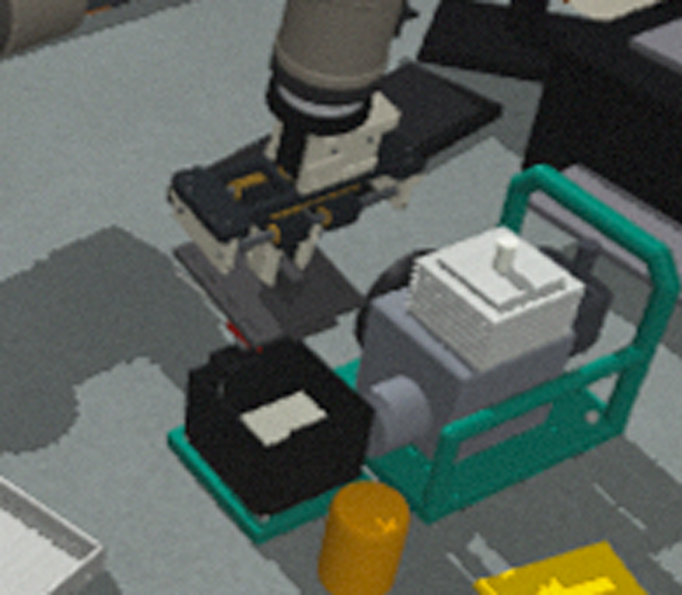

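```bash
python3 -m creep '[{"dx":0.02,"dy":0,"dz":0,"rx":0,"ry":0,"rz":0,"gripper":0},{"dx":0.055,"dy":0,"dz":-0.001,"rx":0.005,"ry":-0.04,"rz":-0.005,"gripper":0},{"dx":0.095,"dy":0.005,"dz":-0.002,"rx":0.012,"ry":-0.09,"rz":-0.011,"gripper":0},{"dx":0.135,"dy":0.008,"dz":-0.003,"rx":0.018,"ry":-0.13,"rz":-0.016,"gripper":0},{"dx":0.175,"dy":0.01,"dz":-0.004,"rx":0.024,"ry":-0.17,"rz":-0.021,"gripper":0},{"dx":0.215,"dy":0.013,"dz":-0.005,"rx":0.03,"ry":-0.21,"rz":-0.026,"gripper":0},{"dx":0.255,"dy":0.017,"dz":-0.006,"rx":0.035,"ry":-0.25,"rz":-0.031,"gripper":0},{"dx":0.29,"dy":0.02,"dz":-0.007,"rx":0.04,"ry":-0.29,"rz":-0.036,"gripper":0},{"dx":0.315,"dy":0.022,"dz":-0.008,"rx":0.0436,"ry":-0.315,"rz":-0.0386,"gripper":0},{"dx":0.327,"dy":0.022,"dz":-0.008,"rx":0.0436,"ry":-0.315,"rz":-0.0386,"gripper":0},{"dx":0.327,"dy":0.022,"dz":-0.008,"rx":0.0436,"ry":-0.315,"rz":-0.0386,"gripper":0}]'
python3 - <<'E'
from h import *
p,d=read_camera("scene"); cv2.imwrite("pics/s9.png",cv2.resize(p[90:290,180:400,::-1],None,fx=3,fy=3,interpolation=cv2.INTER_CUBIC))
T=[.4965,-.2087]
print(go([*T,.06],.262,-.10),go([*T,.038],.262,-.10))
E
```

```text
time: 15.75
tool_pos: [0.4959, -0.2094, 0.1994]
tool_rot: [-1.673, 0.001, -1.311]
contact_force: [0.2, 0.4, -1.7]
opening: 0.0142
{'t': 15.8, 'd': array([0.0003, 0.1388, 0.0145]), 'r': array([ 0.0015, -0.0007, -0.0012])} {'t': 15.8, 'd': array([0.0003, 0.1607, 0.0167]), 'r': array([ 0.0015, -0.0007, -0.0012])}
```

View pics/s9.png

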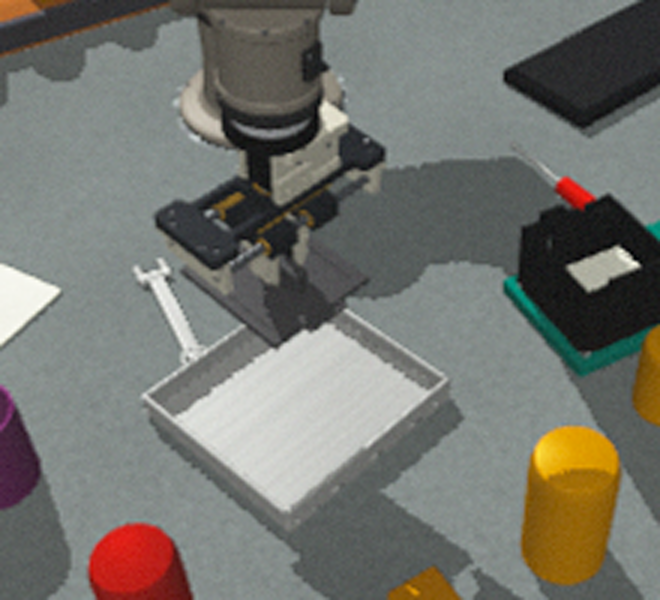

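```bash
python3 -m creep '[{"dx":0,"dy":0.03,"dz":0.003,"rx":0,"ry":0,"rz":0,"gripper":0},{"dx":0,"dy":0.07,"dz":0.007,"rx":0,"ry":0,"rz":0,"gripper":0},{"dx":0,"dy":0.11,"dz":0.0115,"rx":0,"ry":0,"rz":0,"gripper":0},{"dx":0,"dy":0.135,"dz":0.014,"rx":0,"ry":0,"rz":0,"gripper":0},{"dx":0,"dy":0.147,"dz":0.0153,"rx":0,"ry":0,"rz":0,"gripper":0},{"dx":0,"dy":0.152,"dz":0.0158,"rx":0,"ry":0,"rz":0,"gripper":0},{"dx":0,"dy":0.152,"dz":0.0158,"rx":0,"ry":0,"rz":0,"gripper":0},{"dx":0,"dy":0.152,"dz":0.0158,"rx":0,"ry":0,"rz":0,"gripper":0}]'
python3 - <<'E'
from h import *
f=[]
p,d=read_camera("scene"); cv2.imwrite("pics/s10.png",cv2.resize(p[130:290,200:360,::-1],None,fx=3.7,fy=3.7,interpolation=cv2.INTER_CUBIC))
E
```

```text
time: 16.8
tool_pos: [0.4974, -0.2089, 0.0481]
tool_rot: [-1.67, -0.001, -1.309]
contact_force: [0.2, 0.4, -2.1]
opening: 0.014
```

View pics/s10.png

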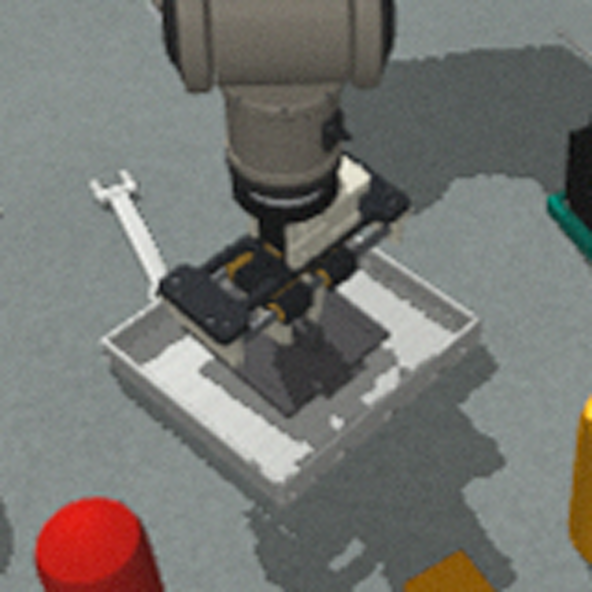

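The cover is centred in the tray, still just above the floor. I'll lower it slowly by feel.

```bash
python3 -m creep '[{"dx":0,"dy":0.002,"dz":0,"rx":0,"ry":0,"rz":0,"gripper":0},{"dx":0,"dy":0.004,"dz":0,"rx":0,"ry":0,"rz":0,"gripper":0},{"dx":0,"dy":0.006,"dz":0,"rx":0,"ry":0,"rz":0,"gripper":0},{"dx":0,"dy":0.006,"dz":0,"rx":0,"ry":0,"rz":0,"gripper":0}]'
for i in 1 2; do python3 -m creep '[{"dx":0,"dy":0.0007,"dz":0,"rx":0,"ry":0,"rz":0,"gripper":0},{"dx":0,"dy":0.0015,"dz":0,"rx":0,"ry":0,"rz":0,"gripper":0},{"dx":0,"dy":0.0015,"dz":0,"rx":0,"ry":0,"rz":0,"gripper":0}]'; done
```

```text
time: 17.35
tool_pos: [0.4961, -0.2088, 0.0409]
tool_rot: [-1.672, 0.001, -1.309]
contact_force: [-1.2, 0.4, -1.6]
opening: 0.0138
time: 17.73
tool_pos: [0.4961, -0.2089, 0.0396]
tool_rot: [-1.672, 0.0, -1.309]
contact_force: [-0.5, 0.5, -2.0]
opening: 0.0136
time: 18.1
tool_pos: [0.4961, -0.2089, 0.0391]
tool_rot: [-1.671, -0.0, -1.309]
contact_force: [-0.8, 0.6, 5.5]
opening: 0.0132
```

```bash
python3 -m creep '[{"dx":0,"dy":0.0008,"dz":0,"rx":0,"ry":0,"rz":0,"gripper":0},{"dx":0,"dy":0.0008,"dz":0,"rx":0,"ry":0,"rz":0,"gripper":0}]'
python3 - <<'E'
from h import *
s=status.observe(); A=rot(s['tool_rot']); print(A.T@s['torque'],A.T@s['contact_force'])
p,d=read_camera("scene"); P=cloud("scene",d)
a=P[...,:2]-[.4965,-.2087]; x=a@[np.cos(.262),np.sin(.262)]; y=a@[-np.sin(.262),np.cos(.262)]
g=p.astype(int).mean(2)
m=(abs(x)<.07)&(abs(y)<.055)&(abs(y)>.012)&(g<110)&(P[...,2]<.035)&(P[...,2]>.008)
for x0 in np.arange(-.06,.07,.01):
    k=m&(abs(x-x0)<.005); print(round(x0,3),k.sum(),np.median(P[...,2][k]) if k.sum() else 0)
E
```

```text
time: 18.35
tool_pos: [0.4961, -0.2089, 0.039]
tool_rot: [-1.671, -0.001, -1.309]
contact_force: [-2.7, 2.0, 11.8]
opening: 0.014
[-0.46589369  0.04574132  0.56691442] [ -2.60540185 -11.56710537  -3.28877579]
-0.06 0 0
-0.05 3 0.019071966368252702
-0.04 2 0.017859403673140817
-0.03 3 0.013607774382327853
-0.02 13 0.017203848679065437
-0.01 43 0.017197406225793466
0.0 67 0.01687800881802115
0.01 69 0.016107981768160973
0.02 79 0.01488716741732321
0.03 84 0.013742710918420664
0.04 78 0.0130963207978681
0.05 70 0.011847883203233767
0.06 7 0.009057853183957354
```

```bash
python3 -m creep '[{"dx":0,"dy":-0.0008,"dz":0,"rx":0,"ry":0,"rz":0,"gripper":0},{"dx":0,"dy":-0.0014,"dz":0,"rx":0,"ry":0,"rz":0,"gripper":0},{"dx":0,"dy":-0.0014,"dz":0,"rx":0,"ry":0,"rz":0,"gripper":0.45},{"dx":0,"dy":-0.0014,"dz":0,"rx":0,"ry":0,"rz":0,"gripper":0.45},{"dx":0,"dy":-0.0014,"dz":0,"rx":0,"ry":0,"rz":0,"gripper":0.45},{"dx":0,"dy":-0.0014,"dz":0,"rx":0,"ry":0,"rz":0,"gripper":0.45},{"dx":0,"dy":-0.0014,"dz":0,"rx":0,"ry":0,"rz":0,"gripper":0.45}]'
```

```text
time: 19.27
tool_pos: [0.496, -0.2089, 0.0388]
tool_rot: [-1.672, 0.0, -1.309]
contact_force: [-1.0, 0.6, 0.7]
opening: 0.0415
```

Released. Now I'll retreat straight up along the tool axis, then move aside for a clear view.

```bash
python3 -m creep '[{"dx":0,"dy":-0.01,"dz":0,"rx":0,"ry":0,"rz":0,"gripper":0.45},{"dx":0,"dy":-0.03,"dz":0,"rx":0,"ry":0,"rz":0,"gripper":0.45},{"dx":0,"dy":-0.07,"dz":0,"rx":0,"ry":0,"rz":0,"gripper":0.45},{"dx":0,"dy":-0.12,"dz":0,"rx":0,"ry":0,"rz":0,"gripper":0.45},{"dx":0,"dy":-0.17,"dz":0,"rx":0,"ry":0,"rz":0,"gripper":0.45},{"dx":0.04,"dy":-0.19,"dz":-0.02,"rx":0,"ry":0,"rz":0,"gripper":0.45},{"dx":0.09,"dy":-0.2,"dz":-0.05,"rx":0,"ry":0,"rz":0,"gripper":0.45},{"dx":0.14,"dy":-0.2,"dz":-0.08,"rx":0,"ry":0,"rz":0,"gripper":0.45},{"dx":0.18,"dy":-0.2,"dz":-0.08,"rx":0,"ry":0,"rz":0,"gripper":0.45},{"dx":0.18,"dy":-0.2,"dz":-0.08,"rx":0,"ry":0,"rz":0,"gripper":0.45}]'
python3 - <<'E'
from h import *
for n in("scene","top"):
    p,d=read_camera(n); cv2.imwrite(f"pics/{n}_end.png",p[:,:,::-1])
    if n=="scene": cv2.imwrite("pics/s11.png",cv2.resize(p[130:290,200:420,::-1],None,fx=3.5,fy=3.5,interpolation=cv2.INTER_CUBIC))
E
```

```text
time: 20.52
tool_pos: [0.4847, -0.4006, 0.2457]
tool_rot: [-1.672, -0.0, -1.312]
contact_force: [-0.7, 1.0, 0.2]
opening: 0.0411
```

View pics/s11.png

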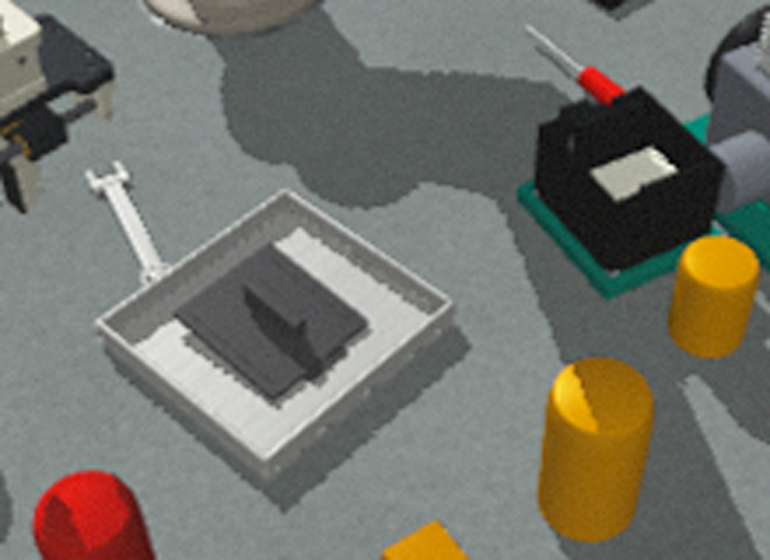

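View pics/top_end.png

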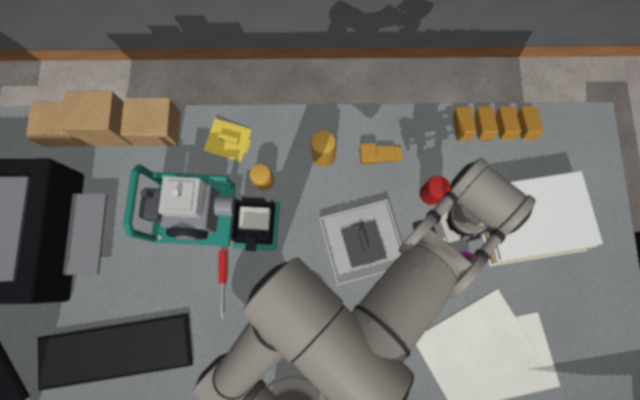

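The cover lies flat in the tray at about (363,242), fin up. The tab is intact, the bystanders I can see are where they were, and the arm is clear.

```bash
python3 -c "
from cell import robot
print(robot.hand_in())"
```

```text
the job is handed in; nothing more can be done
None
```

The cover is off the air cleaner and lying fin up in the steel tray; I handed the job in at about 20.6 s of the 62 s allowed.

- **Tab:** I found its face by touch. The highest reading while pressing it was about 10.5 N. I held it for about 3 s after the cover was first seen rising, until the front measured fully up: about 17 mm, and unchanged 2 s later.
- **Lifting off:** I gripped the fin with the tool tilted to match the cover and drew it forward about 18 mm. Force along the pull was at most 1.5 N. Then I lifted it clear.
- **Laying down:** I lowered it by feel until it touched at about 5 N, then pressed to about 12 N. I eased off, opened the fingers and backed straight up.
- **Last checks:** The final pictures show the cover roughly centred in the tray, resting on its skirt and rear edge. The tab looks intact, and nothing touches the robot. In the top view the arm partly hid the mug, so I only saw part of it in place. The other things on the counter look unmoved by eye; I did not measure them again.
- **Unexpected reading:** An upward force of up to 5.6 N showed while pressing the tab, probably friction from the arm giving slightly. I eased it by raising the tool a little, and the total on the tab stayed below about 11 N.

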